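# Nest the graded screw trays

### The job

First take the stray brass thumbscrew out of the blue tray and put it in the open frosted ring box. Then slide the blue tray, closed end first, through the open mouth of the fixed green tray until its back wall is fully home, and after that slide the orange tray fully home inside the blue one in the same way. Slide the trays flat along the counter without lifting or tipping them, and leave the spectacles, plier, screwdriver, bottle and ring box where they are.

Things in the scene. Friction and masses are not known exactly. Their poses are not given: they have to be found in the camera images.
- large_tray: Large green open-fronted scoop tray: side and back walls 4 mm thick, 30 mm high, open top, one end open (mouth). Origin: centre of underside; x runs from mouth to back wall, z up. 134 mm long (x), 109 wide, 101 between its side walls; 1.5 mm floor; fixed to the counter; back wall's inner face at x = +63 mm.
- middle_tray: Middle blue open-fronted scoop tray: side and back walls 4 mm thick, 30 mm high, open top, one end open (mouth). Origin: centre of underside; x runs from mouth to back wall, z up. 2 mm floor. Loose, 0.14 kg, 120 mm long, 92 wide, 84 inside; back wall's inner face at x = +56. The last 28 mm of its bottom sweep up 7 mm to ride over floor edges. Home: origin at x = +3 in the green tray.
- small_tray: Small orange open-fronted scoop tray: side and back walls 4 mm thick, 30 mm high, open top, one end open (mouth). Origin: centre of underside; x runs from mouth to back wall, z up. 2 mm floor. Loose, 0.11 kg, 106 mm long, 75 wide, 67 inside; back wall's inner face at x = +49. The last 28 mm of its bottom sweep up 7 mm to ride over floor edges. Home: origin at x = +3 in the blue tray.
- thumbscrew: Brass thumbscrew, about 30 g, standing head down on the blue tray's floor: round head 18 mm across and 12 mm high, above it a stem 10 mm across, 24 mm high in all. Origin: centre of the head's underside; z along the stem.
- ring_box: Frosted pale glass ring box, 76 x 76 mm and 30 mm high, 5 mm walls, inner floor (grey felt) 66 x 66 mm at 7 mm height, about 0.45 kg, loose. Its lid is fast and leans open: a panel rising to 83 mm along the outside of the +x wall, 40 to 55 mm from the centre. Origin: centre of the underside.
- spectacles: Black horn-rimmed spectacles, folded, 46 x 128 x 14 mm, lying on a 22 mm high walnut rest. Bystander. Origin: centre of the underside.
- plier: Steel hinge plier with black handles, about 140 mm long and 42 mm wide, 10 mm high, lying on the counter, jaws to +x. Bystander. Origin: its pivot, on the counter.
- screwdriver: Screwdriver 140 mm long lying on the counter. Bystander. Origin: on its axis, underside.
- cleaner: Amber bottle, 40 mm across, 100 mm high, standing. Bystander. Origin: centre of the underside.

How it is judged:
On the way, in this order (a step that is already met when the one before it is completed fails the run):
1. the thumbscrew lies in the ring box, released (x of thumbscrew in the frame of ring_box between -0.033 and 0.033 m and y of thumbscrew in the frame of ring_box between -0.033 and 0.033 m and z of thumbscrew in the frame of ring_box between 0 and 0.026 m and linear speed of thumbscrew below 0.02 m/s and contact force between the fingers and thumbscrew below 0.1 N), for 0.2 s.
2. the blue tray is home in the green tray (x of middle_tray in the frame of large_tray above -0.004 m and y of middle_tray in the frame of large_tray between -0.009 and 0.009 m and z of middle_tray in the frame of large_tray between 0 and 0.006 m and angle between the x axis of middle_tray and the x axis of large_tray, either way round below 0.12 rad and angle between middle_tray's own z axis and vertical below 0.06 rad and linear speed of middle_tray below 0.02 m/s), for 0.2 s.
3. the orange tray is home in the blue tray (x of small_tray in the frame of middle_tray above -0.004 m and y of small_tray in the frame of middle_tray between -0.009 and 0.009 m and z of small_tray in the frame of middle_tray between 0 and 0.006 m and angle between the x axis of small_tray and the x axis of middle_tray, either way round below 0.12 rad and angle between small_tray's own z axis and vertical below 0.06 rad and linear speed of small_tray below 0.02 m/s), for 0.2 s.
At the end, for the whole second after the job is handed in: The thumbscrew rests inside the ring box; the blue tray lies flat in the green tray and the orange tray flat in the blue tray, each with its back wall within 7 mm of touching the back wall of the next size, at rest (all of step 1 and all of step 2 and all of step 3).
It fails at once if the blue or orange tray is lifted more than 25 mm or tipped more than about 20 degrees (height (world z) of any of middle_tray, small_tray above 0.025 m or angle between any of middle_tray, small_tray's own z axis and vertical above 0.35 rad).
It fails at once if a bystander (spectacles, plier, screwdriver, bottle) or the ring box is moved more than 40 mm (distance of any of spectacles, plier, screwdriver, cleaner, ring_box from where it was at the start of the episode above 0.04 m).
It also fails if it takes over 72 s, if anything falls off the work surface, if the arm or the gripper's body presses on something with over 40 N, if the wrist force passes 120 N, or if a joint passes its speed limit or range.

### The arm

A 6-joint arm with a two-finger parallel gripper is mounted at the origin on the work surface. World frame = base frame: x ahead of the robot, y to its left, z up, the work surface at z = 0. Lengths are in m, angles in rad, forces in N, time in s.
With the tool pointing down it reaches from about 0.35 to 0.975 m from the base axis. Payload 4.9 kg.
Tool frame: the origin (TCP) lies midway between the tips of the shut fingers; the grasp point (between the pads) lies 19 mm behind it; z points along the fingers, y is the line along which they close (so a half turn about z gives the same grasp; the last joint's range is limited). The gripper opens to 85 mm and grips with 20 to 120 N. Pads are 22 mm wide; open, the fingers measure 114 mm over their backs; the gripper's body (76 mm by 85 mm) begins 54 mm behind the grasp point. The pads swing forward as they close: fully open they stand 13 mm farther back than shut.
Start: joints at [-1.417, 0.053, 1.613, -0, 1.476, -0.119], TCP at [0.168, -0.602, 0.231] pointing down, gripper open.
Joint ranges: [-3.01, 3.01], [-1.01, 2.22], [0.06, 2.58], [-1.02, 4.17], [0.09, 2.62], [-3.14, 3.14]. Speed limits (rad/s): [2.57, 2.57, 3.14, 3.14, 3.14, 3.14].

### API

Orientations are given as a unit quaternion [w, x, y, z].
In Python, from plant import manip, grab_frame, camera_params, job_done gives the robot as it stands (manip), with the cameras as plain functions and the job as plain functions.
- The arm moves only by the shell command python3 shift.py 'ROWS'. ROWS is a JSON list of rows, 1 to 5 of them, each of 7 numbers: the opening from 0.0 (shut) to 1.0 (fully open), then dx, dy, dz in m, then a rotation vector rx, ry, rz in rad; each row shifts and turns the commanded pose from where the row before left it, along the tool's axes as they then stand; what a row does not reach is not made up. A row lasts 1/8 s, in which the tool goes at most 0.0625 m and 0.188 rad, less where a joint would pass 70% of its speed; a pose out of reach is approached as far as the arm can. The fingers move at their own pace and stop on an object; the grip force is fixed at half the most. Time passes only in rows, so rows that do not move let the fingers close. It prints the time, the measured TCP pose, the force, the opening and the grip force at its end.
- manip.state(): the state, without advancing time (a new reading comes with each control period).
- grab_frame(name): name is "scene" or "top" or "wrist"; returns the picture (480x640x3 uint8, red, green, blue); there is no depth.
- camera_params(name): a dict with "intrinsics" (3x3 intrinsics, pixels), "xyz" and "orientation" of the camera in the world. Camera axes: x right, y down, z forward; pixel columns grow to the right and rows downward; lengths in m; the calibration is good to about 2 mm. A picture is of the moment at which its call begins: read the wrist's pose just before it. camera_params takes no time and is no camera call; for the wrist camera it gives the pose at the moment of the call.
- job_done(): hands the job in; it is judged then, once.
The state is a dict: "time": time; "joint_pos": joint angles; "joint_vel": joint speeds; "joint_efforts": joint torques, N m; "tool_pos": TCP position; "tool_rot": TCP orientation; "contact_force": force on the tool from outside, world axes, zero at the start; "ft_torque": the same for the moment, N m; "gripper_width": opening from 0.0 (shut) to 1.0 (fully open); "grasp_force": force on a finger pad.
Only numpy, scipy, OpenCV 4.12 (cv2) and the standard library are available. Lean on these libraries where they do the work, as an engineer would, in place of code of your own. Each camera call takes 0.05 s, during which the arm holds its last target. There are 200 camera calls.

## Working session

There is one attempt and no reset: what is moved stays moved. The work goes in short steps, Python scripts to look and compute and a shell command to move; the robot and the scene stay as the last step left them, time stands still between calls to the robot, and variables do not carry over. Pictures are saved under pics/ and viewed, at most 10 in all, crops included, and the job is handed in when it is done.

```bash
ls; mkdir -p pics; python3 - <<'E'
from plant import manip, grab_frame, camera_params, job_done
import cv2,json
s=manip.state();print({k:s[k] for k in('time','tool_pos','tool_rot','gripper_width')})
for n in('scene','top'):
    cv2.imwrite(f'pics/{n}0.png',grab_frame(n)[:,:,::-1]);print(n,camera_params(n))
print(camera_params('wrist'))
E
```

```text
pics
plant.py
shift.py
{'time': 0.0, 'tool_pos': array([ 0.16829725, -0.60125765,  0.23004093]), 'tool_rot': array([-1.03500554e-03,  9.90709187e-01,  1.35993511e-01, -1.58614206e-05]), 'gripper_width': 0.9985310508987426}
scene {'intrinsics': array([[542.39506418,   0.        , 311.22780073],
       [  0.        , 542.39506418, 246.96055706],
       [  0.        ,   0.        ,   1.        ]]), 'xyz': array([1.24873008, 0.13549097, 0.74770692]), 'orientation': array([-0.2220891 ,  0.541203  ,  0.74972361, -0.3093384 ])}
top {'intrinsics': array([[487.68753701,   0.        , 316.46249186],
       [  0.        , 487.68753701, 235.54397893],
       [  0.        ,   0.        ,   1.        ]]), 'xyz': array([ 0.40095249, -0.09710806,  1.18798757]), 'orientation': array([-0.0596758 ,  0.71054968, -0.69933769,  0.04984724])}
{'intrinsics': array([[377.45657824,   0.        , 314.18890346],
       [  0.        , 377.45657824, 240.25618573],
       [  0.        ,   0.        ,   1.        ]]), 'xyz': array([ 0.25039985, -0.57868977,  0.37371318]), 'orientation': array([ 0.13175397,  0.78619904, -0.59524127, -0.10109302])}
```

View pics/top0.png

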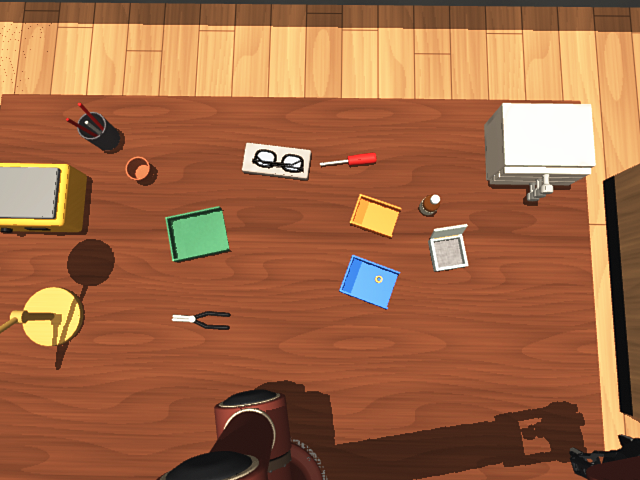

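View pics/scene0.png

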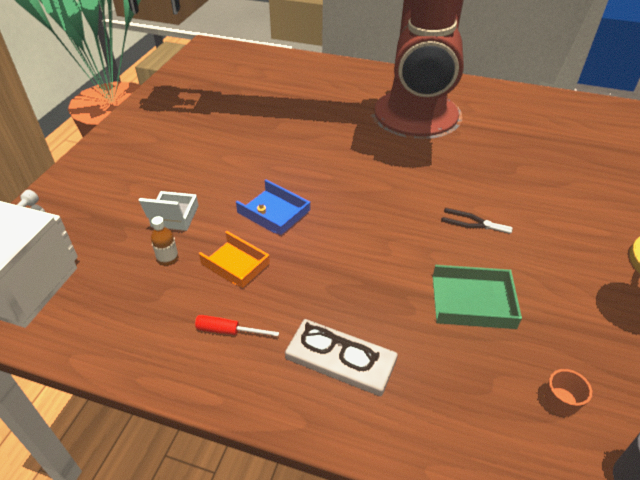

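The top view shows green at (198,235), orange at (376,216), blue at (370,282) with the screw at (379,279), and the ring box at (449,249). I need an enlargement to tell mouths from back walls.

```bash
cat > h.py <<'E'
import numpy as np,cv2
from scipy.spatial.transform import Rotation as R
from plant import manip, grab_frame, camera_params, job_done
def rays(n_or_p,uv):
    p=camera_params(n_or_p) if isinstance(n_or_p,str) else n_or_p
    uv=np.atleast_2d(uv).astype(float)
    d=np.c_[uv,np.ones(len(uv))]@np.linalg.inv(p['intrinsics']).T
    return np.array(p['xyz']),R.from_quat(p['orientation'],scalar_first=True).apply(d)
def plane(p,uv,z):
    o,d=rays(p,uv); return (o+d*((z-o[2])/d[:,2:]))[:,:2]
def tri(obs):  # [(params,uv),...] -> nearest point, residual
    A=np.zeros((3,3));b=np.zeros(3);L=[]
    for p,uv in obs:
        o,d=rays(p,uv);d=d[0]/np.linalg.norm(d[0]);P=np.eye(3)-np.outer(d,d);A+=P;b+=P@o;L.append((o,P))
    x=np.linalg.solve(A,b);return x,[float(np.linalg.norm(P@(x-o))) for o,P in L]
HSV=dict(blue=((105,120,40),(125,255,255)),green=((60,80,30),(90,255,255)),orange=((10,200,150),(25,255,255)))
def mask(img,c): return cv2.inRange(cv2.cvtColor(img,cv2.COLOR_RGB2HSV),*map(np.array,HSV[c]))
E
python3 - <<'E'
from h import *
t=cv2.imread('pics/top0.png');s=cv2.imread('pics/scene0.png')
def c(im,x,y,w,h): return cv2.resize(im[y:y+h,x:x+w],(400,300),interpolation=cv2.INTER_CUBIC)
m=np.vstack([np.hstack([c(t,335,190,140,125),c(s,190,170,133,120)]),np.hstack([c(t,155,190,90,80),c(s,420,250,110,85)])])
cv2.imwrite('pics/m1.png',m)
E
```

```text
(no output)
```

View pics/m1.png

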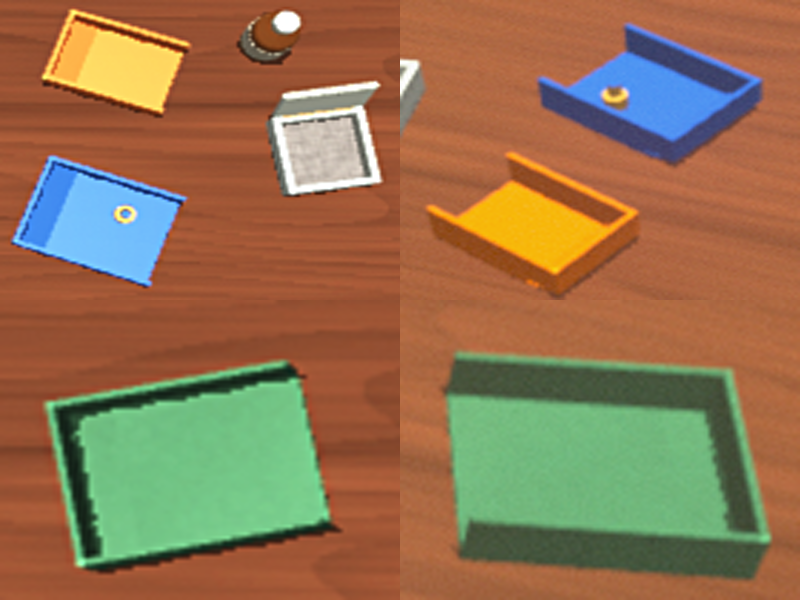

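All three trays have their mouths at the image right (world −y) and back walls at the left (+y). The ring box lid stands on its far (+x) side. The screw is at top (379,279). Next I measure from the top and scene views.

```bash
cat >> h.py <<'E'
def quad(img,c):
    m=mask(img,c);cs,_=cv2.findContours(m,cv2.RETR_EXTERNAL,cv2.CHAIN_APPROX_NONE)
    k=cv2.convexHull(max(cs,key=cv2.contourArea))
    return cv2.approxPolyN(k,4).reshape(-1,2).astype(float),k
def rect(xy): # centre,sides,heading of +y-ish long axis
    (c,wh,a)=cv2.minAreaRect((xy*1e4).astype(np.float32)); w,h=wh
    b=cv2.boxPoints((c,wh,a))/1e4; e=[b[1]-b[0],b[2]-b[1]]; l=max(e,key=np.linalg.norm); l=l*np.sign(l[1])
    return np.array(c)/1e4,np.array(sorted(wh))/1e4,np.arctan2(l[1],l[0])
def screw(img,hull):
    hm=np.zeros(img.shape[:2],np.uint8);cv2.fillPoly(hm,[hull.astype(np.int32)],255)
    hsv=cv2.cvtColor(img,cv2.COLOR_RGB2HSV);m=cv2.inRange(hsv,np.array((8,60,60)),np.array((40,255,255)))&cv2.erode(hm,np.ones((5,5)))
    n,l,s,c=cv2.connectedComponentsWithStats(m);i=1+np.argmax(s[1:,4]);return c[i],s[i]
def box(img,roi):
    x,y,w,h=roi;hsv=cv2.cvtColor(img,cv2.COLOR_RGB2HSV);m=np.zeros(img.shape[:2],np.uint8)
    m[y:y+h,x:x+w]=cv2.inRange(hsv,np.array((0,0,60)),np.array((180,70,255)))[y:y+h,x:x+w];return m
E
python3 - <<'E'
from h import *
np.set_printoptions(precision=4,suppress=True)
t=cv2.imread('pics/top0.png')[:,:,::-1].copy();s=cv2.imread('pics/scene0.png')[:,:,::-1].copy()
T,S=camera_params('top'),camera_params('scene')
for c in('green','blue','orange'):
    q,k=quad(t,c);qs,ks=quad(s,c);c0,wh,a=rect(plane(T,k.reshape(-1,2),.03))
    print(c,'q',q.tolist(),'scene',qs.tolist(),'\n  rect',c0,wh,np.degrees(a))
    print('  corners z.03',plane(T,q,.03).tolist())
    if c=='blue':
        a1=screw(t,k);a2=screw(s,ks);print('  screw',a1,a2,tri([(T,a1[0]),(S,a2[0])]),plane(T,a1[0],.014))
m=box(t,(420,215,60,65));cs,_=cv2.findContours(m,cv2.RETR_EXTERNAL,cv2.CHAIN_APPROX_NONE);k=max(cs,key=cv2.contourArea)
print('box',cv2.boundingRect(k),rect(plane(T,k.reshape(-1,2),.03)))
f=plane(T,[[449,252]],.007);print('felt approx',f)
E
```

```text
green q [[229.0, 250.0], [173.0, 262.0], [165.0, 217.0], [220.0, 206.0]] scene [[520.0, 318.0], [436.0, 317.0], [433.0, 277.0], [510.0, 271.0]] 
  rect [0.5823 0.2094] [0.1121 0.1375] 102.96083
  corners z.03 [[0.5436150636605932, 0.12970082959000684], [0.5126566269803572, 0.2626742593158681], [0.6218979755103624, 0.28902080671615576], [0.6510590891318029, 0.1564609988070717]]
blue q [[387.0, 309.0], [339.0, 291.0], [352.0, 254.0], [399.0, 272.0]] scene [[639.0, 0.0], [639.0, 92.0], [577.0, 83.0], [608.0, 0.0]] 
  rect [ 0.4739 -0.2059] [0.0935 0.12  ] 70.46004
  corners z.03 [[0.41004212586571437, -0.24770015515948612], [0.4501596604008068, -0.13485276752272843], [0.538501067839231, -0.16500984398769908], [0.49727726523544763, -0.27656555886749035]]Traceback (most recent call last):
  File "<stdin>", line 10, in <module>
  File "h.py", line 29, in screw
    n,l,s,c=cv2.connectedComponentsWithStats(m);i=1+np.argmax(s[1:,4]);return c[i],s[i]
                                                    ~~~~~~~~~^^^^^^^^^
    return _wrapfunc(a, 'argmax', axis=axis, out=out, **kwds)
    return bound(*args, **kwds)
ValueError: attempt to get argmax of an empty sequence
```

```bash
python3 - <<'E'
from h import *
np.set_printoptions(precision=4,suppress=True)
t=cv2.imread('pics/top0.png')[:,:,::-1].copy();s=cv2.imread('pics/scene0.png')[:,:,::-1].copy()
s[:150]=0;s[:,545:]=0;T,S=camera_params('top'),camera_params('scene')
for c in('blue','orange'):
    q,k=quad(t,c);qs,ks=quad(s,c);c0,wh,a=rect(plane(T,k.reshape(-1,2),.03));print(c,'scene',qs.tolist(),c0,wh,np.degrees(a))
    if c=='blue':
        a1=screw(t,k);a2=screw(s,ks);print('  screw',a1,a2,tri([(T,a1[0]),(S,a2[0])]),plane(T,a1[0],.014),plane(S,a2[0],.014))
        b=[(q[2],[265,184]),(q[3],[238,203])]
m=box(t,(420,215,60,65));cs,_=cv2.findContours(m,cv2.RETR_EXTERNAL,cv2.CHAIN_APPROX_NONE);k=max(cs,key=cv2.contourArea)
print('box',cv2.boundingRect(k),rect(plane(T,k.reshape(-1,2),.03)),'felt',plane(T,[[449,252]],.007))
# rim corners seen in both: from montage (top 400/140 scale at 335,190; scene 400/133 at 190,170)
mt=lambda x,y:(335+x*.35,190+y*125/300);ms=lambda x,y:(190+(x-400)*.3325,170+y*.4)
for n,A,B in(('blue back+x',(52,158),(760,84)),('blue mouth+x',(186,200),(541,82)),('blue mouth-x',(150,285),(628,28)),('or back+x',(72,12),(635,212)),('or mouth+x',(188,45),(430,208))):
    print(n,*tri([(T,mt(*A)),(S,ms(*B))]))
st=manip.state();w=R.from_quat(st['tool_rot'],scalar_first=True);p=camera_params('wrist');print('cam in tool',w.inv().apply(p['xyz']-st['tool_pos']),w.inv().apply(R.from_quat(p['orientation'],scalar_first=True).as_matrix()[:,2]))
E
```

```text
blue scene [[317.0, 205.0], [280.0, 227.0], [235.0, 202.0], [266.0, 180.0]] [ 0.4739 -0.2059] [0.0935 0.12  ] 70.46004
  screw (array([378.    , 279.0741]), array([375, 276,   7,   7,  27], dtype=int32)) (array([253.    , 194.8476]), array([242, 186,  23,  18, 105], dtype=int32)) (array([ 0.4821, -0.2343,  0.045 ]), [0.009668258350456404, 0.009668258350456522]) [[ 0.4808 -0.2286]] [[ 0.4503 -0.2607]]
orange scene [[273.0, 257.0], [243.0, 287.0], [198.0, 254.0], [227.0, 231.0]] [0.6183 0.5371] [0.0024 0.0201] 5.589492
box (428, 224, 40, 48) (array([ 0.558 , -0.3991]), array([0.0999, 0.1016]), np.float32(0.16538924)) felt [[ 0.5497 -0.4018]]
blue back+x [ 0.5211 -0.1387  0.0842] [0.02666042923667525, 0.026660429236675342]
blue mouth+x [ 0.4942 -0.2788  0.023 ] [0.0014630869672802207, 0.0014630869672803352]
blue mouth-x [ 0.4103 -0.2485  0.0235] [0.0013184965863883953, 0.0013184965863884154]
or back+x [ 0.6645 -0.1602  0.0793] [0.02111179241786656, 0.021111792417866516]
or mouth+x [ 0.6509 -0.2823  0.0269] [0.0005091602859841371, 0.0005091602859841868]
cam in tool [ 0.0852  0.0001 -0.1435] [-0.3277  0.0003  0.9448]
```

```bash
python3 shift.py '[[0.4,0.05,-0.025,0,0,0,0],[0.4,0.05,-0.025,0,0,0,0],[0.4,0.05,-0.025,0,0,0,0],[0.4,0.05,-0.025,0,0,0,0]]'; python3 shift.py '[[0.4,0.05,-0.025,0,0,0,0],[0.4,0.05,-0.025,0,0,0,0],[0.4,0.05,-0.025,0,0,0,0],[0.4,0.05,-0.025,0,0,0,0]]'
python3 - <<'E'
from h import *
p=camera_params('wrist');i=grab_frame('wrist');np.savez('w1.npz',i=i,**p);cv2.imwrite('pics/w1.png',i[:,:,::-1])
t=grab_frame('top');np.savez('t1.npz',i=t,**camera_params('top'))
E
```

```text
time: 0.6
tool_pos: [0.335, -0.4501, 0.2307]
tool_rot: [-0.0, 0.991, 0.136, -0.0]
contact_force: [0.5, -0.7, 0.3]
gripper_width: 0.398
grasp_force: 0.0
time: 1.1
tool_pos: [0.5006, -0.2999, 0.2308]
tool_rot: [-0.0, 0.991, 0.136, -0.0]
contact_force: [0.9, -1.6, 0.3]
gripper_width: 0.399
grasp_force: 0.0
```

View pics/w1.png

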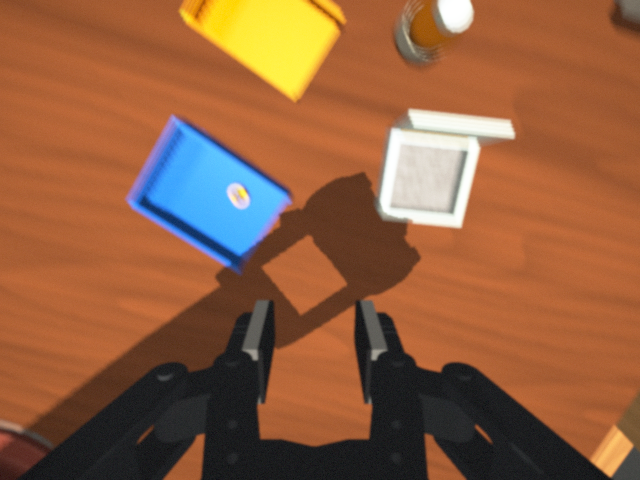

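The wrist view shows the screw at (238,195) in the blue tray and the ring box felt at (430,178), with the lid on its far side. I triangulate those two against the top view.

```bash
python3 - <<'E'
from h import *
np.set_printoptions(precision=4,suppress=True)
def L(f):
    d=np.load(f);return d['i'].copy(),{k:d[k] for k in('intrinsics','xyz','orientation')}
w,W=L('w1.npz');t,T=L('t1.npz')
for n,im,P in(('w',w,W),('t',t,T)):
    im=im.copy()
    if n=='w': im[300:]=0
    q,k=quad(im,'blue');print(n,q.tolist(),rect(plane(P,k.reshape(-1,2),.03)),plane(P,q,.03).tolist())
    hm=np.zeros(im.shape[:2],np.uint8);cv2.fillPoly(hm,[k.astype(np.int32)],255);hm=cv2.erode(hm,np.ones((9,9)) if n=='t' else np.ones((25,25)))
    hs=cv2.cvtColor(im,cv2.COLOR_RGB2HSV);m=((im[:,:,0].astype(int)>130)*255).astype(np.uint8)&hm
    y,x=np.nonzero(m);c=(x.mean(),y.mean());print('  screw',c,len(x),plane(P,c,.02));globals()['s'+n]=c
    roi=(385,125,100,95) if n=='w' else (432,235,36,36)
    x0,y0,ww,hh=roi;g=hs[y0:y0+hh,x0:x0+ww];m=((g[:,:,1]<60)&(g[:,:,2]>90)&(g[:,:,2]<190)).astype(np.uint8)
    nn,l,st,ce=cv2.connectedComponentsWithStats(m);i=1+np.argmax(st[1:,4]);c=ce[i]+[x0,y0]
    cc,_=cv2.findContours((l==i).astype(np.uint8),cv2.RETR_EXTERNAL,cv2.CHAIN_APPROX_NONE);kk=cc[0].reshape(-1,2)+[x0,y0]
    print('  felt',c,st[i],rect(plane(P,kk,.007)),g[::12,::12,2].tolist() if st[i][4]<200 else '');globals()['f'+n]=c
print('screw tri',tri([(W,sw),(T,st if 0 else globals()['st'])]) if isinstance(globals()['st'],tuple) else '')
print('felt tri',tri([(W,fw),(T,ft)]))
E
```

```text
w [[290.0, 193.0], [237.0, 273.0], [129.0, 204.0], [179.0, 116.0]] (array([ 0.48  , -0.2047]), array([0.0969, 0.118 ]), np.float32(1.2270734)) [[0.5061029507219662, -0.2751459507597163], [0.41353951020697827, -0.2446037174274822], [0.45520418115625805, -0.13288931526964723], [0.5455834297656457, -0.16555728439872572]]
  screw (np.float64(237.993762993763), np.float64(195.52182952182952)) 481 [[ 0.4881 -0.2279]]
  felt [456.6834 181.7973] [ 59  26  23  63 439] (array([ 0.5551, -0.4292]), array([0.0092, 0.0615]), np.float32(0.12528512)) 
t [[367.0, 302.0], [339.0, 291.0], [352.0, 254.0], [390.0, 268.0]] (array([ 0.4779, -0.1948]), array([0.0935, 0.0964]), np.float32(1.2283943)) [[0.4255257689904585, -0.20087006870854465], [0.4501596604008068, -0.13485276752272843], [0.538501067839231, -0.16500984398769908], [0.5064427632896372, -0.25533170007506495]]
  screw (np.float64(376.14285714285717), np.float64(277.4761904761905)) 21 [[ 0.4842 -0.2235]]Traceback (most recent call last):
  File "<stdin>", line 15, in <module>
    return _wrapfunc(a, 'argmax', axis=axis, out=out, **kwds)
    return bound(*args, **kwds)
ValueError: attempt to get argmax of an empty sequence
```

```bash
python3 shift.py '[[0.4,0,-0.037,0.02,0,0,0.15],[0.4,0,0,0.03,0,0,0.15],[0.4,0,0,0.03,0,0,0.15],[0.4,0,0,0.03,0,0,0.16],[0.4,0,0,0,0,0,0]]'
python3 - <<'E'
from h import *
p=camera_params('wrist');i=grab_frame('wrist');np.savez('w2.npz',i=i,**p);cv2.imwrite('pics/w2.png',i[:,:,::-1]);print(manip.state()['tool_pos'])
E
```

```text
time: 1.82
tool_pos: [0.4873, -0.2648, 0.1179]
tool_rot: [-0.001, 0.986, -0.167, -0.003]
contact_force: [0.0, 0.3, -0.8]
gripper_width: 0.4
grasp_force: 0.0
[ 0.48861312 -0.26568994  0.12016733]
```

View pics/w2.png

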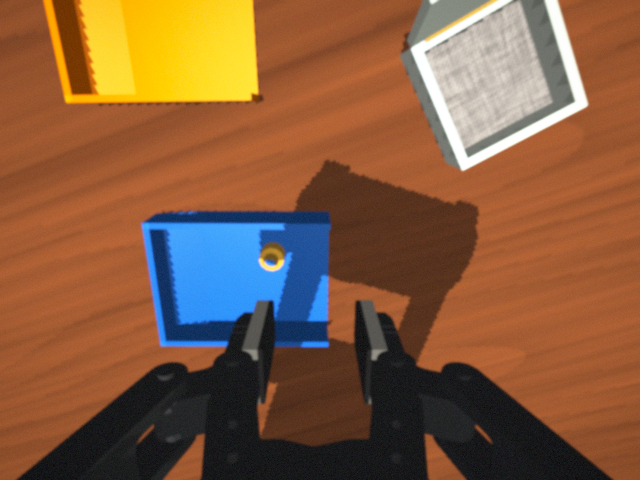

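The view is sharp: the screw ring is centred at (272,257). The blue rim corners are near (145,222), (330,213), (162,346) and (328,346). The box rim's near corners are at (461,168) and (587,104).

```bash
python3 - <<'E'
from h import *
np.set_printoptions(precision=4,suppress=True)
d=np.load('w2.npz');w=d['i'].copy();W={k:d[k] for k in('intrinsics','xyz','orientation')}
d=np.load('t1.npz');T={k:d[k] for k in('intrinsics','xyz','orientation')}
hs=cv2.cvtColor(w,cv2.COLOR_RGB2HSV)[225:290,245:305];m=cv2.inRange(hs,np.array((12,90,60)),np.array((35,255,255)))
y,x=np.nonzero(m);print('ring',x.min()+245,x.max()+245,y.min()+225,y.max()+225,len(x))
c=(245+(x.min()+x.max())/2,225+(y.min()+y.max())/2);print(c,plane(W,c,.014),tri([(W,c),(T,(378.5,279.2))]))
for n,uv in(('back+x',(145,222)),('mouth+x',(330,213)),('mouth-x',(328,346)),('back-x',(162,346))):print(n,plane(W,uv,.03))
print('tri rim mouth+x',tri([(W,(330,213)),(T,(399.5,272))]),'back+x',tri([(W,(145,222)),(T,(352.5,255))]))
print('box near rim corners',plane(W,[(461,169),(587,104),(410,47)],.03),'tri felt corner', tri([(W,(461,169)),(T,(335+288*.35,190+193/2.4))]))
s=manip.state();w=R.from_quat(s['tool_rot'],scalar_first=True);print(s['tool_pos'],w.as_matrix())
E
```

```text
ring 260 283 243 269 427
(np.float64(271.5), np.float64(256.0)) [[ 0.4848 -0.2317]] (array([ 0.4816, -0.2302,  0.0059]), [0.0006973183090205183, 0.0006973183090205351])
back+x [[ 0.5384 -0.1678]]
mouth+x [[ 0.5054 -0.2813]]
mouth-x [[ 0.4118 -0.2488]]
back-x [[ 0.4509 -0.1356]]
tri rim mouth+x (array([ 0.4993, -0.2806,  0.0087]), [0.0004859462641235513, 0.0004859462641235321]) back+x (array([ 0.5373, -0.1661,  0.0263]), [0.0007678198340747087, 0.0007678198340746224])
box near rim corners [[ 0.5056 -0.3652]
 [ 0.5185 -0.4412]
 [ 0.5805 -0.3525]] tri felt corner (array([ 0.5033, -0.3665,  0.0224]), [0.0011159050120538494, 0.001115905012053946])
[ 0.4886 -0.2657  0.1202] [[ 0.9444 -0.3288 -0.0025]
 [-0.3288 -0.9444  0.0016]
 [-0.0029 -0.0007 -1.    ]]
```

```bash
python3 shift.py '[[0.4,-0.017,-0.032,0.04,0,0,0],[0.4,0,0,0.04,0,0,0],[0.4,0,0,0,0,0,0]]'
python3 - <<'E'
from h import *
np.set_printoptions(precision=4,suppress=True)
p=camera_params('wrist');w=grab_frame('wrist');np.savez('w3.npz',i=w,**p);s=manip.state();print(s['tool_pos'])
hs=cv2.cvtColor(w,cv2.COLOR_RGB2HSV);m=cv2.inRange(hs,np.array((12,90,60)),np.array((35,255,255)));m[:120]=0
n,l,st,c=cv2.connectedComponentsWithStats(m);i=1+np.argmax(st[1:,4]);x0,y0,a,b,_=st[i];u=(x0+a/2,y0+b/2);print(st[i],plane(p,u,.014))
d=np.load('w2.npz');W={k:d[k] for k in('intrinsics','xyz','orientation')};print(tri([(W,(271.5,256)),(p,u)]))
E
```

```text
time: 2.25
tool_pos: [0.4827, -0.2291, 0.0397]
tool_rot: [-0.001, 0.986, -0.167, -0.002]
contact_force: [-0.2, -0.4, -0.6]
gripper_width: 0.399
grasp_force: 0.0
[ 0.4844 -0.2303  0.042 ]
[301 265  35  40 982] [[ 0.4847 -0.2318]]
(array([ 0.4851, -0.2319,  0.0148]), [2.8824175838683705e-05, 2.8824175838692843e-05])
```

```bash
python3 shift.py '[[0.4,0.001,0.001,0.036,0,0,0],[0.4,0,0,0,0,0,0],[0,0,0,0,0,0,0],[0,0,0,0,0,0,0],[0,0,0,0,0,0,0]]'
```

```text
time: 2.92
tool_pos: [0.4866, -0.2326, 0.0081]
tool_rot: [0.001, 0.986, -0.168, 0.002]
contact_force: [-1.4, -0.2, 6.8]
gripper_width: 0.155
grasp_force: 58.7
```

```bash
python3 shift.py '[[0,0,0,-0.02,0,0,0],[0,0,0,-0.03,0,0,-0.1],[0,0,0,-0.03,0,0,-0.18],[0,0,0,0,0,0,-0.18],[0,0,0,0,0,0,-0.04]]'
python3 - <<'E'
from h import *
p=camera_params('wrist');i=grab_frame('wrist');cv2.imwrite('pics/w4.png',i[:,:,::-1])
s=manip.state();w=R.from_quat(s['tool_rot'],scalar_first=True);d=np.array([.5415,-.400,s['tool_pos'][2]])-s['tool_pos'];print(s['tool_pos'],w.inv().apply(d),w.as_matrix()[:,0])
E
```

```text
time: 3.55
tool_pos: [0.4857, -0.2317, 0.0871]
tool_rot: [0.001, 0.997, 0.082, 0.001]
contact_force: [-0.1, -0.6, -0.8]
gripper_width: 0.157
grasp_force: 58.6
[ 0.48543938 -0.23158863  0.08664252] [0.02759582 0.17533843 0.00029635] [0.98637816 0.16448507 0.0016704 ]
```

View pics/w4.png

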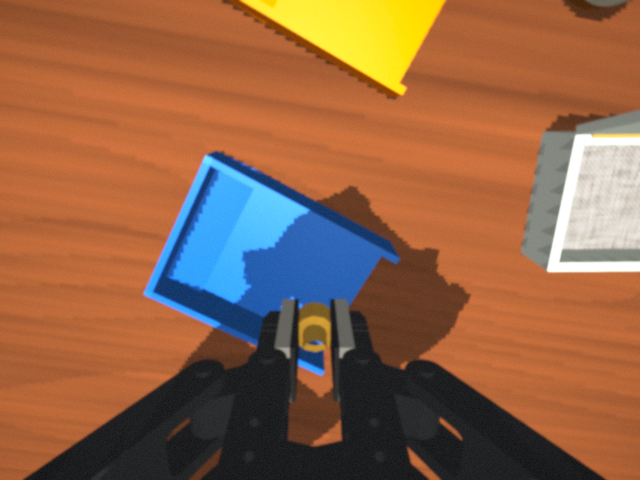

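The screw is held upright between the tips at (315,325), and the box edges run square to the picture at (550–640,135–270). I carry it over.

```bash
python3 shift.py '[[0,0.007,0.044,0,0,0,0],[0,0.007,0.044,0,0,0,0],[0,0.007,0.044,0,0,0,0],[0,0.0066,0.0433,0,0,0,0],[0,0,0,0,0,0,0]]'
python3 - <<'E'
from h import *
np.set_printoptions(precision=4,suppress=True)
p=camera_params('wrist');i=grab_frame('wrist');np.savez('w5.npz',i=i,**p)
hs=cv2.cvtColor(i,cv2.COLOR_RGB2HSV);m=cv2.inRange(hs,np.array((0,0,225)),np.array((180,25,255)));m[330:]=0
cs,_=cv2.findContours(m,cv2.RETR_EXTERNAL,cv2.CHAIN_APPROX_NONE);k=max(cs,key=cv2.contourArea);print(cv2.boundingRect(k),rect(plane(p,k.reshape(-1,2),.03)),manip.state()['tool_pos'])
cv2.imwrite('pics/w5.png',i[:,:,::-1])
E
```

```text
time: 4.22
tool_pos: [0.5411, -0.4027, 0.086]
tool_rot: [0.001, 0.997, 0.08, 0.001]
contact_force: [0.1, 0.6, -1.8]
gripper_width: 0.159
grasp_force: 58.7
(199, 172, 198, 94) (array([ 0.5669, -0.3899]), array([0.0522, 0.1048]), np.float32(1.743938)) [ 0.5407 -0.4009  0.0856]
```

View pics/w5.png

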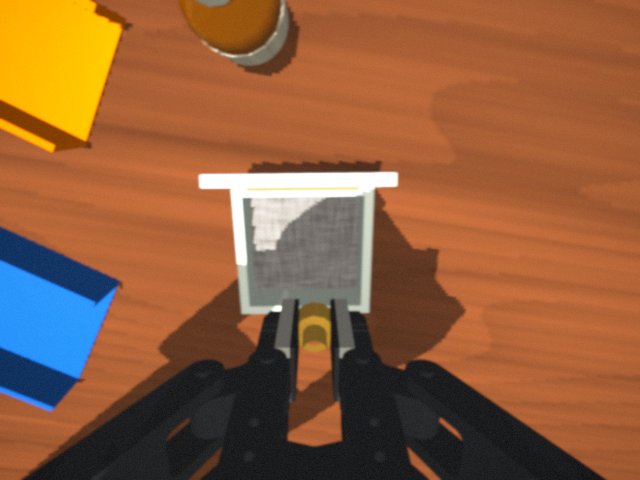

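The box's near rim runs from (241,312) to (371,312), centred at about column 306, and the lid is at row 180. Checking where that puts the box centre.

```bash
python3 - <<'E'
from h import *
np.set_printoptions(precision=4,suppress=True)
d=np.load('w5.npz');W={k:d[k] for k in('intrinsics','xyz','orientation')}
e=plane(W,[(241,312),(371,312),(306,312),(306,305)],.03);v=e[0]-e[1];print(e,np.linalg.norm(v))
v/=np.linalg.norm(v);c=e[2]+.038*np.array([v[1],-v[0]]);s=manip.state();w=R.from_quat(s['tool_rot'],scalar_first=True)
print(c,w.inv().apply(np.r_[c,s['tool_pos'][2]]-s['tool_pos']))
E
```

```text
[[ 0.5051 -0.3643]
 [ 0.5175 -0.4412]
 [ 0.5113 -0.4028]
 [ 0.516  -0.402 ]] 0.0778579437279775
[ 0.5488 -0.3967] [ 0.0087 -0.0028  0.    ]
```

```bash
python3 shift.py '[[0,0.003,-0.003,0.04,0,0,0],[0,0,0,0.026,0,0,0],[0,0,0,0,0,0,0],[0.35,0,0,0,0,0,0],[0.35,0,0,0,0,0,0]]'; python3 shift.py '[[0.35,0,0,-0.03,0,0,0],[0.35,0,0,-0.05,0,0,0],[0.35,0,0,0,0,0,0]]'
python3 - <<'E'
from h import *
p=camera_params('wrist');i=grab_frame('wrist');np.savez('w6.npz',i=i,**p)
t=grab_frame('top');s=grab_frame('scene')
c=lambda im,x,y,w,h:cv2.resize(im[y:y+h,x:x+w],(400,300))
cv2.imwrite('pics/m6.png',np.hstack([c(i,120,120,320,240),c(t,390,200,120,90)])[:,:,::-1])
E
```

```text
time: 4.9
tool_pos: [0.5442, -0.3971, 0.0217]
tool_rot: [0.001, 0.997, 0.081, 0.001]
contact_force: [0.2, -0.7, 0.0]
gripper_width: 0.351
grasp_force: 0.0
time: 5.28
tool_pos: [0.5464, -0.3994, 0.1074]
tool_rot: [0.005, 0.997, 0.081, 0.004]
contact_force: [-0.2, -0.7, 0.5]
gripper_width: 0.347
grasp_force: 0.0
```

View pics/m6.png

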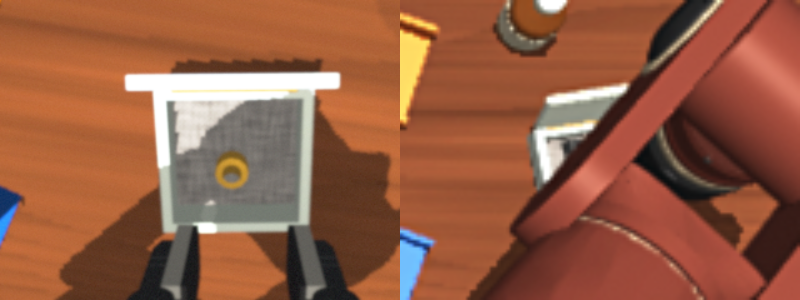

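The screw stands inside the box, at about (232,172) in the left crop. Next I fly over the green tray to measure it at close range.

```bash
python3 shift.py '[[0.35,0.011,-0.056,-0.02,0,0,0],[0.35,0.011,-0.056,-0.02,0,0,0],[0.35,0.011,-0.056,-0.02,0,0,0],[0.35,0.011,-0.056,-0.02,0,0,0],[0.35,0.011,-0.058,-0.02,0,0,0]]'; python3 shift.py '[[0.35,0.011,-0.058,-0.02,0,0,0],[0.35,0.011,-0.06,0,0,0,0],[0.35,0.011,-0.06,0,0,0,0],[0.35,0.011,-0.06,0,0,0,0],[0.35,0.011,-0.05,0,0,0,0]]'; python3 shift.py '[[0.35,0,0,0,0,0,0],[0.35,0,0,0,0,0,0]]'
python3 - <<'E'
from h import *
np.set_printoptions(precision=4,suppress=True)
p=camera_params('wrist');i=grab_frame('wrist');np.savez('w7.npz',i=i,**p);cv2.imwrite('pics/w7.png',i[:,:,::-1])
print(manip.state()['tool_pos']);im=i.copy()
q,k=quad(im,'green');print(q.tolist(),plane(p,q,.03).tolist(),rect(plane(p,k.reshape(-1,2),.03)))
T=camera_params('top');t=grab_frame('top');np.savez('t7.npz',i=t,**T)
print(cv2.countNonZero(mask(t,'orange')),cv2.countNonZero(mask(t,'blue')))
t[:, :330]=0;t[:,420:]=0;t[:180]=0;t[330:]=0
for c in('blue','orange'):
    q,k=quad(t,c);print(c,q.tolist(),rect(plane(T,k.reshape(-1,2),.03)),plane(T,q,.03).tolist())
E
```

```text
time: 6.05
tool_pos: [0.5505, -0.1072, 0.198]
tool_rot: [-0.001, 0.997, 0.081, -0.001]
contact_force: [0.3, -0.6, -0.5]
gripper_width: 0.35
grasp_force: 0.0
time: 6.68
tool_pos: [0.558, 0.186, 0.2174]
tool_rot: [0.0, 0.997, 0.082, -0.001]
contact_force: [1.1, 0.1, 0.3]
gripper_width: 0.352
grasp_force: 0.0
time: 6.92
tool_pos: [0.5585, 0.1835, 0.2178]
tool_rot: [0.0, 0.997, 0.081, -0.001]
contact_force: [-0.6, 0.2, 0.3]
gripper_width: 0.35
grasp_force: 0.0
[0.5588 0.1829 0.2181]
[[364.0, 229.0], [221.0, 238.0], [202.0, 115.0], [361.0, 104.0]] [[0.5470266979503845, 0.13494552729646633], [0.5167358621975779, 0.2639635892307043], [0.6224010515345794, 0.28860608256252673], [0.6525392802283585, 0.15976087202881384]] (array([0.5847, 0.2118]), array([0.108 , 0.1326]), np.float32(1.8009287))
250 541
blue [[403.0, 273.0], [349.0, 292.0], [340.0, 289.0], [352.0, 254.0]] (array([ 0.4767, -0.2069]), array([0.0873, 0.1197]), np.float32(1.2367448)) [[0.4950559438122504, -0.2860017238155935], [0.44819957767694685, -0.1584485387428935], [0.45489515567000205, -0.13716704501474936], [0.538501067839231, -0.16500984398769908]]Traceback (most recent call last):
  File "<stdin>", line 10, in <module>
  File "h.py", line 21, in quad
    return cv2.approxPolyN(k,4).reshape(-1,2).astype(float),k
           ~~~~~~~~~~~~~~~^^^^^
cv2.error: OpenCV(4.12.0) /io/opencv/modules/imgproc/src/approx.cpp:987: error: (-215:Assertion failed) (curve.cols == 1 && curve.rows >= nsides) || (curve.rows == 1 && curve.cols >= nsides) in function 'approxPolyN'
```

View pics/w7.png

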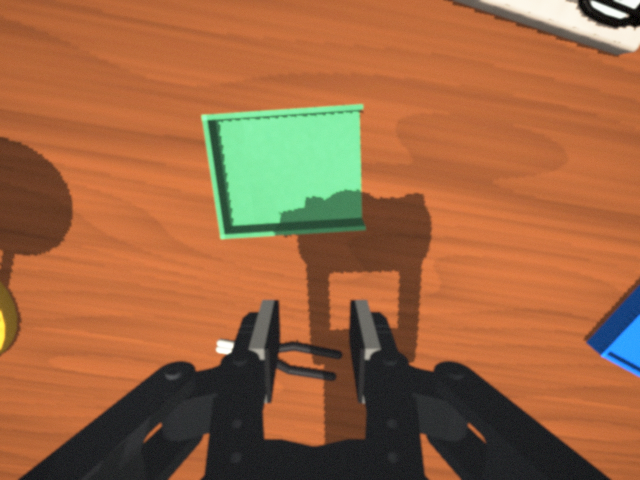

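Green is at (0.5847, 0.2118) with heading 103.2°: the view shows its mouth on the right at column 363 and its back wall at column 210. Going to the blue back wall now.

```bash
python3 shift.py '[[0.35,-0.02,0.0534,0.01,0,0,0],[0.35,-0.02,0.0534,0.02,0,0,0],[0.35,-0.02,0.0534,0.02,0,0,0],[0.35,-0.02,0.0534,0.02,0,0,0],[0.35,-0.02,0.0534,0.02,0,0,0]]'; python3 shift.py '[[0.35,-0.019,0.0534,0.01,0,0,0],[0.35,0,0,0.01,0,0,0.17],[0.35,0,0,0.01,0,0,0.17],[0.35,0,0,0.01,0,0,0.17],[0.35,0,0,0,0,0,0]]'
cat > look.py <<'E'
from h import *
import sys
np.set_printoptions(precision=4,suppress=True)
def go(t,yaw=None):
    s=manip.state();w=R.from_quat(s['tool_rot'],scalar_first=True).as_matrix()
    d=np.array([t[0],t[1],t[2] if len(t)>2 else s['tool_pos'][2]])-s['tool_pos'];y=np.arctan2(w[1,0],w[0,0])
    print('tcp',s['tool_pos'],'yaw',round(y,4),'shift',w.T@d,'' if yaw is None else 'rz %.4f'%(y-yaw))
def see(c,cam='wrist',z=.03,save=None,crop=None):
    p=camera_params(cam);i=grab_frame(cam)
    if save: cv2.imwrite(f'pics/{save}.png',i[:,:,::-1])
    if crop:
        m=np.zeros(i.shape[:2],bool);x,y,w,h=crop;m[y:y+h,x:x+w]=1;i=np.where(m[...,None],i,0)
    q,k=quad(i,c);print(c,q.tolist(),plane(p,q,z).round(4).tolist());r=rect(plane(p,k.reshape(-1,2),z));print(' ',r[0],r[1],'rad',r[2]);return i,p,r
E
python3 - <<'E'
from look import *
i,p,r=see('blue');np.savez('w8.npz',i=i,**p);cv2.imwrite('pics/w8.png',i[:,:,::-1]);go((.4938,-.1527,.014),-.342)
E
```

```text
time: 7.65
tool_pos: [0.5027, -0.0987, 0.1288]
tool_rot: [0.0, 0.997, 0.08, 0.0]
contact_force: [1.4, -0.4, -0.2]
gripper_width: 0.348
grasp_force: 0.0
time: 8.28
tool_pos: [0.4924, -0.1523, 0.0883]
tool_rot: [-0.0, 0.985, -0.173, -0.001]
contact_force: [0.8, 1.0, 0.4]
gripper_width: 0.35
grasp_force: 0.0
blue [[485.0, 198.0], [507.0, 329.0], [311.0, 330.0], [309.0, 189.0]] [[0.4979, -0.253], [0.4117, -0.2494], [0.4519, -0.1355], [0.535, -0.1645]]
  [ 0.4736 -0.2066] [0.0883 0.12  ] rad 1.2350689
tcp [ 0.4929 -0.1523  0.089 ] yaw -0.3461 shift [0.001  0.0001 0.075 ] rz -0.0041
```

```bash
python3 shift.py '[[0.35,0,0,0.04,0,0,0],[0.35,0,0,0.035,0,0,0],[0.35,0,0,0,0,0,0],[0,0,0,0,0,0,0],[0,0,0,0,0,0,0]]'; python3 shift.py '[[0,0,0,0,0,0,0],[0,0,0,0,0,0,0]]'
python3 - <<'E'
from look import *
see('blue','top',crop=(330,240,90,90));go((.5,-.15))
E
```

```text
time: 8.95
tool_pos: [0.4953, -0.1524, 0.0166]
tool_rot: [0.001, 0.985, -0.172, 0.002]
contact_force: [0.0, -1.2, 1.4]
gripper_width: 0.029
grasp_force: 60.8
time: 9.2
tool_pos: [0.4954, -0.1522, 0.0164]
tool_rot: [0.0, 0.985, -0.173, 0.002]
contact_force: [0.5, 0.3, 6.5]
gripper_width: 0.027
grasp_force: 61.5
blue [[365.0, 286.0], [359.0, 299.0], [338.0, 291.0], [341.0, 284.0]] [[0.4629, -0.1961], [0.4322, -0.1821], [0.4501, -0.1325], [0.4667, -0.1394]]
  [ 0.4531 -0.1621] [0.0242 0.0525] rad 1.2208201
tcp [ 0.4954 -0.1522  0.0163] yaw -0.347 shift [ 0.0035 -0.0037  0.    ]
```

```bash
python3 shift.py '[[0,0,0,-0.002,0,0,0],[0,0.001,-0.03,0,0,0,0],[0,0.001,-0.04,0,0,0,0],[0,0.001,-0.04,0,0,0,0]]'; python3 shift.py '[[0,0.001,-0.04,0,0,0,0],[0,0.002,-0.04,0,0,0,0],[0,0.002,-0.04,0,0,0,0],[0,0.002,-0.04,0,0,0,0],[0,0.0015,-0.0293,0,0,0,0]]';  python3 shift.py '[[0,0,0,0,0,0,-0.144],[0,0,0,0,0,0,-0.144],[0,0,0,0,0,0,-0.144],[0,0,0,0,0,0,-0.145],[0,0,0,0,0,0,0]]'
python3 - <<'E'
from look import *
i,p,r=see('blue',save='w9');np.savez('w9.npz',i=i,**p);q,k=quad(i,'green');print('green',q.tolist(),plane(p,q,.03).tolist());go((.607,.1257),1.8009-np.pi/2);print(manip.state()['contact_force'])
E
```

```text
time: 9.75
tool_pos: [0.5341, -0.0487, 0.0165]
tool_rot: [0.001, 0.985, -0.173, -0.0]
contact_force: [-0.0, -2.1, 1.4]
gripper_width: 0.023
grasp_force: 60.8
time: 10.38
tool_pos: [0.6064, 0.1269, 0.0164]
tool_rot: [0.001, 0.985, -0.172, -0.0]
contact_force: [-1.2, -2.2, 3.2]
gripper_width: 0.024
grasp_force: 61.1
time: 11.0
tool_pos: [0.6062, 0.1257, 0.0165]
tool_rot: [0.0, 0.994, 0.114, -0.0]
contact_force: [-1.0, -1.4, 2.9]
gripper_width: 0.022
grasp_force: 61.0
blue [[584.0, 430.0], [311.0, 426.0], [308.0, 237.0], [639.0, 236.0]] [[0.586, -0.0015], [0.5608, 0.1164], [0.646, 0.1372], [0.6737, 0.0203]]
  [0.6163 0.0679] [0.0897 0.1209] rad 1.8043901
green [[263.0, 191.0], [270.0, 360.0], [0.0, 481.0], [0.0, 191.0]] [[0.6589021064392214, 0.156237003452587], [0.5905818065610039, 0.14052720557692044], [0.4955902020098353, 0.25080051715057805], [0.638033224635132, 0.24551986856097224]]
tcp [0.6062 0.1257 0.0164] yaw 0.2273 shift [ 0.0008  0.0002 -0.    ] rz -0.0028
[-1.3876 -1.2406  3.2879]
```

```bash
python3 - <<'E'
from look import *
d=np.load('w9.npz');i=d['i'];W={k:d[k] for k in('intrinsics','xyz','orientation')}
print(W['xyz']);G=np.array([.5847,.2118]);n=np.array([.9736,.2284])
def show(col,r0,r1):
    print(col,[f"{r}:{i[r,col].tolist()} {(plane(W,(col,r),.03)[0]-G)@n:.4f}/{(plane(W,(col,r),0)[0]-G)@n:.4f}" for r in range(r0,r1,3)])
show(230,179,226);show(400,215,262)
for r in (300,): print([f"{c}:{i[r,c].tolist()}" for c in range(240,330,6)])
E
```

```text
[0.6892 0.145  0.1599]
230 ['179:[209, 115, 64] 0.0638/0.0585', '182:[209, 118, 70] 0.0627/0.0572', '185:[205, 116, 67] 0.0617/0.0559', '188:[179, 103, 61] 0.0606/0.0546', '191:[54, 81, 56] 0.0596/0.0533', '194:[46, 82, 56] 0.0585/0.0520', '197:[49, 83, 59] 0.0574/0.0507', '200:[46, 80, 57] 0.0564/0.0494', '203:[46, 80, 58] 0.0553/0.0481', '206:[74, 142, 96] 0.0542/0.0467', '209:[120, 225, 153] 0.0531/0.0454', '212:[118, 226, 151] 0.0520/0.0440', '215:[122, 226, 156] 0.0509/0.0427', '218:[124, 228, 155] 0.0498/0.0413', '221:[120, 227, 154] 0.0487/0.0399', '224:[125, 229, 159] 0.0476/0.0386']
400 ['215:[33, 69, 129] 0.0509/0.0426', '218:[25, 67, 126] 0.0497/0.0413', '221:[27, 69, 127] 0.0486/0.0399', '224:[32, 76, 141] 0.0475/0.0385', '227:[73, 184, 255] 0.0464/0.0371', '230:[83, 200, 255] 0.0453/0.0357', '233:[83, 199, 255] 0.0441/0.0343', '236:[83, 201, 255] 0.0430/0.0329', '239:[79, 198, 255] 0.0418/0.0315', '242:[79, 197, 255] 0.0407/0.0301', '245:[78, 198, 255] 0.0395/0.0286', '248:[80, 199, 255] 0.0383/0.0272', '251:[78, 195, 255] 0.0371/0.0257', '254:[78, 196, 255] 0.0360/0.0243', '257:[78, 194, 255] 0.0348/0.0228', '260:[76, 195, 255] 0.0336/0.0214']
['240:[63, 122, 83]', '246:[66, 119, 84]', '252:[66, 123, 84]', '258:[62, 120, 81]', '264:[66, 123, 82]', '270:[89, 57, 37]', '276:[92, 56, 39]', '282:[94, 59, 39]', '288:[97, 56, 36]', '294:[99, 61, 46]', '300:[107, 105, 97]', '306:[102, 101, 94]', '312:[45, 103, 188]', '318:[42, 98, 180]', '324:[103, 103, 105]']
```

The offset is only about 1 mm laterally, and the blue heading matches green to 0.2°. I slide it in while gripped.

```bash
python3 shift.py '[[0,-0.001,-0.02,0,0,0,-0.003],[0,0,-0.02,-0.001,0,0,0],[0,0,-0.02,-0.001,0,0,0],[0,0,0,0,0,0,0]]'
python3 - <<'E'
from look import *
go((.5847,.2118));print(manip.state()['contact_force'])
E
```

```text
time: 11.55
tool_pos: [0.5907, 0.1868, 0.0182]
tool_rot: [-0.001, 0.993, 0.117, -0.0]
contact_force: [-0.4, 1.5, 1.2]
gripper_width: 0.021
grasp_force: 61.1
tcp [0.5907 0.1868 0.0182] yaw 0.235 shift [-0.     -0.0257  0.    ] 
[-0.3753  1.5046  1.1701]
```

```bash
python3 shift.py '[[0,0,-0.02,0,0,0,0.003],[0,0,-0.02,0,0,0,0],[0,0,-0.02,0,0,0,0],[0,0,0,0,0,0,0]]'
python3 - <<'E'
from look import *
go((.5847,.2118));print(manip.state()['contact_force'])
i=grab_frame('top');p=camera_params('top')
see('blue','top',crop=(150,190,150,90))
E
```

```text
time: 12.05
tool_pos: [0.577, 0.2447, 0.0182]
tool_rot: [-0.001, 0.993, 0.116, -0.0]
contact_force: [-0.1, 0.6, -0.3]
gripper_width: 0.023
grasp_force: 61.0
tcp [0.577  0.2447 0.0182] yaw 0.2321 shift [-0.0001  0.0338 -0.    ] 
[-0.1199  0.5846 -0.3053]
blue [[236.0, 245.0], [183.0, 256.0], [181.0, 216.0], [228.0, 206.0]] [[0.556, 0.1134], [0.5274, 0.2395], [0.6249, 0.2502], [0.6513, 0.137]]
  [0.5895 0.186 ] [0.098  0.1241] rad 1.8013877
```

```bash
python3 shift.py '[[0.15,0,0,0,0,0,0],[0.15,0,0,0,0,0,0],[0.15,0,0,-0.03,0,0,0],[0.1,0,0.025,-0.01,0,0,0],[0,0,0,0,0,0,0]]'; python3 shift.py '[[0,0,0,0.037,0,0,0],[0,0,0,0,0,0,0],[0,0,-0.01,0,0,0,0],[0,0,-0.01,0,0,0,0],[0,0,0,0,0,0,0]]'
```

```text
time: 12.78
tool_pos: [0.5848, 0.2171, 0.0596]
tool_rot: [-0.0, 0.994, 0.113, 0.001]
contact_force: [-0.0, 0.9, -0.5]
gripper_width: -0.002
grasp_force: 0.0
time: 13.4
tool_pos: [0.5794, 0.2391, 0.0225]
tool_rot: [-0.0, 0.993, 0.115, 0.001]
contact_force: [-0.3, 0.0, -0.2]
gripper_width: 0.0
grasp_force: 0.0
```

```bash
python3 shift.py '[[0,0,-0.008,0,0,0,0],[0,0,-0.005,0,0,0,0],[0,0,0,0,0,0,0]]'
python3 - <<'E'
from look import *
go((.5847,.2118))
see('blue','top',crop=(150,190,150,90))
E
```

```text
time: 13.78
tool_pos: [0.5761, 0.2508, 0.0216]
tool_rot: [-0.0, 0.993, 0.115, 0.0]
contact_force: [0.4, -0.3, 1.3]
gripper_width: -0.003
grasp_force: 0.5
tcp [0.5761 0.2508 0.0216] yaw 0.2303 shift [-0.0005  0.04   -0.    ] 
blue [[226.0, 246.0], [177.0, 258.0], [177.0, 217.0], [219.0, 208.0]] [[0.5532, 0.1374], [0.5224, 0.2537], [0.6223, 0.2598], [0.6461, 0.1587]]
  [0.5853 0.2047] [0.098  0.1175] rad 1.7993823
```

```bash
python3 shift.py '[[0,0,-0.005,0,0,0,0],[0,0,-0.004,0,0,0,0],[0,0,0,0,0,0,0]]'; python3 shift.py '[[0,0,-0.003,0,0,0,0],[0,0,0,0,0,0,0]]'
python3 - <<'E'
from look import *
go((.5847,.2118))
see('blue','top',crop=(150,190,150,90))
E
```

```text
time: 14.2
tool_pos: [0.5744, 0.2573, 0.0212]
tool_rot: [0.002, 0.993, 0.115, -0.0]
contact_force: [1.5, -6.9, 0.9]
gripper_width: -0.005
grasp_force: 3.8
time: 14.45
tool_pos: [0.5742, 0.2577, 0.0212]
tool_rot: [0.005, 0.993, 0.115, -0.0]
contact_force: [3.0, -16.0, 2.4]
gripper_width: 0.001
grasp_force: 7.8
tcp [0.5742 0.2577 0.0212] yaw 0.2306 shift [-0.0003  0.0471  0.0004] 
blue [[223.0, 248.0], [173.0, 258.0], [173.0, 218.0], [217.0, 208.0]] [[0.5482, 0.1443], [0.5223, 0.2633], [0.6197, 0.2694], [0.646, 0.1635]]
  [0.5833 0.2123] [0.098  0.1232] rad 1.7924732
```

```bash
sed -i 's/orange=((10,200,150),(25,255,255))/orange=((13,185,90),(30,255,255))/' h.py; python3 shift.py '[[0,0,0.006,0,0,0,0],[0.35,0,0,-0.04,0,0,0],[0.35,0,0.03,-0.04,0,0,0],[0.35,0,0.03,-0.02,0,0,0],[0.35,0,0,0,0,0,0]]'
python3 - <<'E'
from look import *
G=np.array([.5847,.2118]);u=np.array([-.2284,.9736]);n=np.array([.9736,.2284])
i,p,r=see('blue',save='w10');np.savez('w10.npz',i=i,**p);c=r[0]-G;print('blue in green',c@u,c@n)
_,p,r=see('green');c=r[0]-G;print('green',c@u,c@n)
see('orange','top',crop=(330,180,85,70))
go((.58,.1))
E
```

```text
time: 15.12
tool_pos: [0.5901, 0.1973, 0.1239]
tool_rot: [-0.001, 0.994, 0.114, 0.002]
contact_force: [0.3, 0.1, -0.6]
gripper_width: 0.352
grasp_force: 0.0
blue [[371.0, 215.0], [374.0, 311.0], [206.0, 312.0], [197.0, 185.0]] [[0.6187, 0.1659], [0.5512, 0.1445], [0.5232, 0.2607], [0.6125, 0.2788]]
  [0.5798 0.2114] [0.0892 0.1194] rad 1.7747108
blue in green 0.0007691204101562559 -0.00488595975585938
green [[399.0, 160.0], [387.0, 317.0], [200.0, 318.0], [182.0, 160.0]] [[0.6551, 0.1599], [0.548, 0.1353], [0.5168, 0.2645], [0.6246, 0.2899]]
  [0.5859 0.2123] [0.1108 0.1332] rad 1.8010231
green 0.00017053673828124787 0.0012715206738281516Traceback (most recent call last):
  File "<stdin>", line 5, in <module>
  File "look.py", line 13, in see
    q,k=quad(i,c);print(c,q.tolist(),plane(p,q,z).round(4).tolist());r=rect(plane(p,k.reshape(-1,2),z));print(' ',r[0],r[1],'rad',r[2]);return i,p,r
        ~~~~^^^^^
  File "h.py", line 21, in quad
    return cv2.approxPolyN(k,4).reshape(-1,2).astype(float),k
           ~~~~~~~~~~~~~~~^^^^^
cv2.error: OpenCV(4.12.0) /io/opencv/modules/imgproc/src/approx.cpp:987: error: (-215:Assertion failed) (curve.cols == 1 && curve.rows >= nsides) || (curve.rows == 1 && curve.cols >= nsides) in function 'approxPolyN'
```

```bash
python3 - <<'E'
from look import *
d=np.load('w10.npz');i=d['i'];W={k:d[k] for k in('intrinsics','xyz','orientation')}
G=np.array([.5847,.2118]);n=np.array([.9736,.2284]);u=np.array([-.2284,.9736])
def col(c,a,b):
    print('col',c,[f"{r}:{i[r,c].tolist()} {(plane(W,(c,r),.03)[0]-G)@n:.4f}" for r in range(a,b,2)])
col(350,160,206);col(230,160,206);col(215,300,324)
print('row',[f"{c}:{i[240,c].tolist()} {(plane(W,(c,240),.03)[0]-G)@u:.4f}" for c in range(180,225,2)])
t=np.load('t7.npz')['i'];h=cv2.cvtColor(t,cv2.COLOR_RGB2HSV);print('top orange',[(t[r,376].tolist(),h[r,376].tolist()) for r in range(196,240,5)])
E
```

```text
col 350 ['160:[175, 109, 69] 0.0579', '162:[67, 88, 59] 0.0566', '164:[50, 92, 64] 0.0554', '166:[89, 171, 114] 0.0542', '168:[132, 240, 168] 0.0529', '170:[133, 242, 174] 0.0517', '172:[120, 229, 164] 0.0504', '174:[53, 117, 136] 0.0492', '176:[24, 71, 132] 0.0479', '178:[19, 71, 136] 0.0467', '180:[68, 151, 244] 0.0454', '182:[110, 225, 255] 0.0442', '184:[113, 228, 255] 0.0429', '186:[111, 227, 255] 0.0416', '188:[112, 226, 255] 0.0403', '190:[111, 226, 255] 0.0390', '192:[114, 225, 255] 0.0377', '194:[109, 225, 255] 0.0365', '196:[114, 226, 255] 0.0352', '198:[109, 225, 255] 0.0339', '200:[110, 226, 255] 0.0325', '202:[108, 223, 255] 0.0312', '204:[103, 223, 255] 0.0299']
col 230 ['160:[169, 107, 61] 0.0580', '162:[70, 89, 61] 0.0567', '164:[50, 93, 66] 0.0555', '166:[94, 177, 118] 0.0543', '168:[129, 239, 166] 0.0530', '170:[135, 243, 171] 0.0518', '172:[125, 234, 171] 0.0505', '174:[74, 152, 177] 0.0493', '176:[32, 79, 142] 0.0480', '178:[29, 74, 138] 0.0468', '180:[66, 145, 243] 0.0455', '182:[102, 217, 255] 0.0442', '184:[102, 220, 255] 0.0430', '186:[102, 220, 255] 0.0417', 
[... 918 characters left out ...]
0.0619', '200:[77, 200, 255] 0.0606', '202:[62, 166, 253] 0.0593', '204:[25, 78, 148] 0.0579', '206:[22, 65, 119] 0.0566', '208:[27, 64, 120] 0.0553', '210:[29, 66, 125] 0.0539', '212:[38, 93, 168] 0.0526', '214:[61, 142, 243] 0.0513', '216:[77, 193, 255] 0.0499', '218:[82, 203, 255] 0.0486', '220:[79, 202, 255] 0.0473', '222:[83, 203, 255] 0.0459', '224:[86, 202, 255] 0.0446']
top orange [([160, 86, 55], [9, 167, 160]), ([214, 115, 46], [12, 200, 214]), ([255, 229, 105], [25, 150, 255]), ([255, 226, 105], [24, 150, 255]), ([255, 226, 105], [24, 150, 255]), ([255, 227, 106], [24, 149, 255]), ([255, 228, 108], [24, 147, 255]), ([255, 201, 88], [20, 167, 255]), ([148, 81, 49], [10, 171, 148])]
```

Blue is home: its back wall meets green's inner face at x = 0.063, it is parallel, and it sits 1 mm off centre. Orange is next.

```bash
sed -i 's/orange=((13,185,90)/orange=((12,135,170)/' h.py; python3 - <<'E'
from look import *
i,p,r=see('orange','top',crop=(335,185,80,65))
u=np.array([np.cos(r[2]),np.sin(r[2])]);w=r[0]+.051*u;print('wall',w);go(w,r[2]-np.pi/2)
E
```

```text
orange [[402.0, 207.0], [391.0, 237.0], [349.0, 222.0], [359.0, 193.0]] [[0.6548, -0.2853], [0.581, -0.2582], [0.6161, -0.1573], [0.6882, -0.1812]]
  [ 0.6348 -0.2209] [0.0773 0.1077] rad 1.2447475
wall [ 0.6512 -0.1725]
tcp [0.587  0.1986 0.1195] yaw 0.2306 shift [-0.0224  0.3759 -0.0002] rz 0.5567
```

```bash
python3 shift.py '[[0.35,-0.0032,0.0537,0,0,0,0],[0.35,-0.0032,0.0537,0,0,0,0],[0.35,-0.0032,0.0537,0,0,0,0],[0.35,-0.0032,0.0537,0,0,0,0],[0.35,-0.0032,0.0537,0,0,0,0]]'; python3 shift.py '[[0.35,-0.0032,0.0537,0,0,0,0],[0.35,-0.0032,0.0537,0.01,0,0,0.185],[0.35,0,0,0.01,0,0,0.186],[0.35,0,0,0.01,0,0,0.186],[0.35,0,0,0,0,0,0]]'
python3 - <<'E'
from look import *
i,p,r=see('orange',save='w11');np.savez('w11.npz',i=i,**p)
q,k=quad(i,'orange');b=plane(p,q,.03);print('heading from rect',r[2]);go((.6512,-.1725,.014),-.326)
def col(c,a,b): print('col',c,[f"{x}:{i[x,c].tolist()}" for x in range(a,b,4)])
print('row250',[f"{x}:{i[250,x].tolist()}" for x in range(285,345,4)])
E
```

```text
time: 15.95
tool_pos: [0.6334, -0.0676, 0.1196]
tool_rot: [-0.001, 0.993, 0.115, -0.001]
contact_force: [-0.2, -0.1, 0.2]
gripper_width: 0.351
grasp_force: 0.0
time: 16.58
tool_pos: [0.6508, -0.1719, 0.0884]
tool_rot: [-0.001, 0.987, -0.161, -0.002]
contact_force: [-1.2, -0.1, -0.3]
gripper_width: 0.351
grasp_force: 0.0
orange [[470.0, 293.0], [312.0, 327.0], [312.0, 197.0], [515.0, 195.0]] [[0.604, -0.2539], [0.6116, -0.1572], [0.689, -0.1832], [0.6551, -0.2881]]
  [ 0.6359 -0.2228] [0.077  0.1097] rad 1.2580708
heading from rect 1.2580708
tcp [ 0.6514 -0.1722  0.0895] yaw -0.3231 shift [0.0001 0.0004 0.0755] rz 0.0029
row250 ['285:[107, 65, 42]', '289:[106, 65, 41]', '293:[103, 59, 36]', '297:[101, 59, 38]', '301:[105, 63, 43]', '305:[101, 60, 37]', '309:[102, 61, 36]', '313:[225, 114, 22]', '317:[240, 122, 0]', '321:[240, 124, 0]', '325:[239, 121, 0]', '329:[239, 119, 0]', '333:[239, 120, 0]', '337:[238, 121, 0]', '341:[237, 118, 0]']
```

```bash
python3 shift.py '[[0.35,0,0,0.04,0,0,0],[0.35,0,0,0.0335,0,0,0],[0.35,0,0,0,0,0,0],[0,0,0,0,0,0,0],[0,0,0,0,0,0,0]]'; python3 shift.py '[[0,0,0,0,0,0,0]]'
python3 - <<'E'
from look import *
G=np.array([.583,.2145]);u=np.array([-.2284,.9736]);n=np.array([.9736,.2284])
# blue mouth at -.06; orange back outer 25 mm before: wall mid at -.06-.025-.002 
go(G-.089*u,1.801-np.pi/2); print(G-.089*u)
E
```

```text
time: 17.25
tool_pos: [0.6538, -0.1737, 0.0204]
tool_rot: [0.0, 0.987, -0.162, 0.002]
contact_force: [0.0, -0.5, -0.6]
gripper_width: 0.026
grasp_force: 59.8
time: 17.38
tool_pos: [0.6539, -0.1736, 0.0203]
tool_rot: [0.0, 0.987, -0.163, 0.002]
contact_force: [0.7, 0.6, 2.2]
gripper_width: 0.019
grasp_force: 60.2
tcp [ 0.6539 -0.1736  0.0203] yaw -0.3269 shift [-0.1447 -0.2693 -0.0005] rz -0.5571
[0.6033 0.1278]
```

```bash
python3 shift.py '[[0,-0.0181,-0.0337,0,0,0,0],[0,-0.0181,-0.0337,0,0,0,0],[0,-0.0181,-0.0337,0,0,0,0],[0,-0.0181,-0.0337,0,0,0,0]]'; python3 shift.py '[[0,-0.0181,-0.0337,0,0,0,0],[0,-0.0181,-0.0337,0,0,0,0],[0,-0.0181,-0.0337,0,0,0,0],[0,-0.0180,-0.0334,0,0,0,0],[0,0,0,0,0,0,-0.139]]'; python3 shift.py '[[0,0,0,0,0,0,-0.139],[0,0,0,0,0,0,-0.139],[0,0,0,0,0,0,-0.140],[0,0,0,0,0,0,0]]'
python3 - <<'E'
from look import *
p=camera_params('wrist');i=grab_frame('wrist');np.savez('w12.npz',i=i,**p);cv2.imwrite('pics/w12.png',i[:,:,::-1])
G=np.array([.583,.2145]);u=np.array([-.2284,.9736]);n=np.array([.9736,.2284]);go(G-.089*u,1.801-np.pi/2)
def col(c,a,b,s=3): print('col',c,[f"{r}:{i[r,c].tolist()} {(plane(p,(c,r),.03)[0]-G)@n:.4f}" for r in range(a,b,s)])
col(400,200,270);col(500,200,270);col(180,190,250)
E
```

```text
time: 17.88
tool_pos: [0.6281, -0.0224, 0.0198]
tool_rot: [0.001, 0.987, -0.163, 0.002]
contact_force: [0.0, -2.4, 2.3]
gripper_width: 0.02
grasp_force: 60.1
time: 18.5
tool_pos: [0.602, 0.1308, 0.0197]
tool_rot: [-0.001, 0.996, -0.091, 0.001]
contact_force: [-2.0, 0.5, 4.4]
gripper_width: 0.023
grasp_force: 60.4
time: 19.0
tool_pos: [0.6027, 0.1281, 0.0196]
tool_rot: [0.0, 0.993, 0.114, 0.001]
contact_force: [-1.5, 0.4, 5.7]
gripper_width: 0.023
grasp_force: 60.5
tcp [0.6027 0.1281 0.0196] yaw 0.2285 shift [0.0005 0.0004 0.    ] rz -0.0017
col 400 ['200:[200, 112, 64] 0.0538', '203:[197, 108, 61] 0.0527', '206:[191, 106, 62] 0.0515', '209:[182, 101, 57] 0.0504', '212:[182, 103, 54] 0.0493', '215:[181, 100, 55] 0.0482', '218:[181, 99, 58] 0.0470', '221:[185, 103, 58] 0.0459', '224:[187, 107, 58] 0.0448', '227:[163, 80, 8] 0.0436', '230:[159, 73, 0] 0.0424', '233:[160, 74, 0] 0.0413', '236:[159, 76, 0] 0.0401', '239:[161, 76, 0] 0.0389', '242:[160, 77, 0] 0.0377', '245:[148, 71, 3] 0.0365', '248:[228, 128, 0] 0.0353', '251:[255, 224, 0] 0.0341', '254:[255, 226, 0] 0.0329', '257:[255, 
[... 693 characters left out ...]
7', '260:[255, 213, 0] 0.0305', '263:[255, 213, 0] 0.0293', '266:[255, 216, 0] 0.0280', '269:[255, 213, 0] 0.0268']
col 180 ['190:[38, 76, 52] 0.0574', '193:[39, 73, 49] 0.0563', '196:[78, 148, 100] 0.0552', '199:[113, 219, 145] 0.0541', '202:[116, 222, 147] 0.0530', '205:[115, 221, 147] 0.0519', '208:[58, 123, 122] 0.0508', '211:[23, 63, 120] 0.0497', '214:[22, 61, 120] 0.0485', '217:[22, 63, 120] 0.0474', '220:[44, 121, 228] 0.0463', '223:[66, 184, 255] 0.0451', '226:[69, 183, 255] 0.0440', '229:[63, 177, 255] 0.0428', '232:[68, 182, 255] 0.0416', '235:[67, 181, 255] 0.0405', '238:[67, 181, 255] 0.0393', '241:[65, 181, 255] 0.0381', '244:[61, 180, 255] 0.0369', '247:[60, 177, 255] 0.0357']
```

View pics/w12.png

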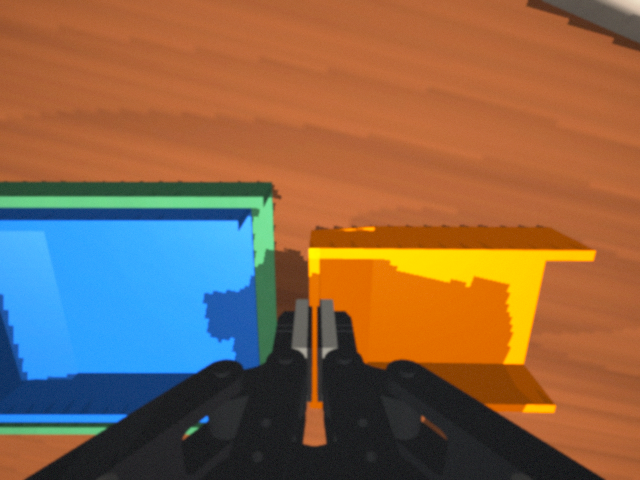

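The last view shows the orange tray ahead of the blue mouth and parallel to it. Its outer rim at row 249 is about 2.7 mm too low, so I shift +x by 2.5 mm and slide in.

```bash
python3 shift.py '[[0,0.0025,-0.01,0,0,0,-0.002],[0,0,-0.02,0,0,0,0],[0,0,-0.015,-0.002,0,0,0],[0,0,-0.015,-0.002,0,0,0],[0,0,0,0,0,0,0]]'
python3 - <<'E'
from look import *
p=camera_params('wrist');i=grab_frame('wrist');np.savez('w13.npz',i=i,**p)
G=np.array([.583,.2145]);u=np.array([-.2284,.9736]);n=np.array([.9736,.2284]);go(G,1.801-np.pi/2)
def col(c,a,b,s=2): print('col',c,[f"{r}:{i[r,c].tolist()} {(plane(p,(c,r),.033)[0]-G)@n:.4f}" for r in range(a,b,s)])
col(400,226,262);col(200,196,230)
E
```

```text
time: 19.68
tool_pos: [0.5904, 0.1896, 0.0228]
tool_rot: [-0.001, 0.993, 0.116, 0.001]
contact_force: [-1.4, 1.8, 7.2]
gripper_width: 0.025
grasp_force: 61.2
tcp [0.5904 0.1895 0.0229] yaw 0.2327 shift [-0.0014 -0.026   0.0001] rz 0.0025
col 400 ['226:[82, 195, 255] 0.0461', '228:[84, 196, 255] 0.0453', '230:[78, 195, 255] 0.0446', '232:[80, 191, 255] 0.0438', '234:[129, 151, 238] 0.0430', '236:[166, 85, 57] 0.0422', '238:[164, 77, 0] 0.0414', '240:[168, 79, 0] 0.0406', '242:[165, 75, 0] 0.0399', '244:[164, 79, 0] 0.0391', '246:[165, 80, 0] 0.0383', '248:[211, 109, 0] 0.0375', '250:[255, 216, 0] 0.0367', '252:[255, 231, 0] 0.0359', '254:[255, 231, 0] 0.0350', '256:[255, 230, 0] 0.0342', '258:[255, 229, 0] 0.0334', '260:[255, 230, 0] 0.0326']
col 200 ['196:[45, 84, 60] 0.0570', '198:[67, 121, 82] 0.0563', '200:[116, 219, 146] 0.0556', '202:[123, 229, 159] 0.0548', '204:[123, 229, 157] 0.0541', '206:[127, 230, 158] 0.0533', '208:[120, 225, 154] 0.0526', '210:[75, 150, 137] 0.0518', '212:[31, 69, 125] 0.0511', '214:[13, 62, 123] 0.0503', '216:[21, 62, 122] 0.0496', '218:[20, 61, 118] 0.0488', '220:[17, 62, 125] 0.0481', '222:[44, 116, 222] 0.0473', '224:[66, 182, 255] 0.0465', '226:[76, 192, 255] 0.0457', '228:[72, 188, 255] 0.0450']
```

```bash
python3 shift.py '[[0,0.0005,-0.018,-0.001,0,0,0.002],[0,0,-0.018,0,0,0,0],[0,0,-0.018,0,0,0,0],[0,0,0,0,0,0,0]]'
python3 - <<'E'
from look import *
go((.583,.2145));print(manip.state()['contact_force'])
E
```

```text
time: 20.23
tool_pos: [0.5776, 0.2428, 0.0232]
tool_rot: [-0.002, 0.993, 0.115, -0.0]
contact_force: [-1.7, 3.0, 6.9]
gripper_width: 0.023
grasp_force: 61.1
tcp [0.5776 0.2428 0.0232] yaw 0.2313 shift [-0.0012  0.0288 -0.0001] 
[-1.739   2.9557  6.9247]
```

Release, back up, close, and push from inside.

```bash
python3 shift.py '[[0.15,0,0,0,0,0,0],[0.15,0,0,0,0,0,0],[0.15,0,0,-0.03,0,0,0],[0.1,0.001,0.025,-0.01,0,0,0],[0,0,0,0,0,0,0]]'; python3 shift.py '[[0,0,0,0.039,0,0,0],[0,0,0,0,0,0,0],[0,0,-0.01,0,0,0,0],[0,0,-0.01,0,0,0,0],[0,0,0,0,0,0,0]]'
```

```text
time: 20.85
tool_pos: [0.5858, 0.215, 0.0633]
tool_rot: [-0.0, 0.994, 0.114, 0.0]
contact_force: [1.1, 0.7, -0.4]
gripper_width: 0.004
grasp_force: 0.0
time: 21.48
tool_pos: [0.5811, 0.2366, 0.0251]
tool_rot: [-0.0, 0.993, 0.115, 0.001]
contact_force: [0.3, 0.0, 0.4]
gripper_width: -0.001
grasp_force: 0.0
```

```bash
python3 shift.py '[[0,0,-0.006,0,0,0,0],[0,0,-0.005,0,0,0,0],[0,0,0,0,0,0,0]]'
python3 - <<'E'
from look import *
go((.583,.2145))
see('orange','top',crop=(150,190,150,90))
E
```

```text
time: 21.85
tool_pos: [0.5781, 0.2463, 0.024]
tool_rot: [-0.0, 0.993, 0.115, 0.0]
contact_force: [-0.4, -0.4, 0.2]
gripper_width: -0.002
grasp_force: 0.2
tcp [0.5781 0.2463 0.024 ] yaw 0.2302 shift [-0.0025  0.0321 -0.    ] 
orange [[218.0, 227.0], [198.0, 227.0], [198.0, 221.0], [218.0, 217.0]] [[0.5992, 0.1588], [0.5985, 0.2073], [0.6132, 0.2081], [0.6238, 0.16]]
  [0.6099 0.1834] [0.0221 0.0489] rad 1.5854803
```

```bash
python3 shift.py '[[0,0,-0.004,0,0,0,0],[0,0,-0.003,0,0,0,0],[0,0,0,0,0,0,0]]'; python3 shift.py '[[0,0,-0.003,0,0,0,0],[0,0,0,0,0,0,0]]'; python3 - <<'E'
from look import *
go((.583,.2145))
E
```

```text
time: 22.28
tool_pos: [0.5764, 0.2529, 0.0238]
tool_rot: [-0.0, 0.993, 0.115, -0.0]
contact_force: [0.6, -0.9, -0.1]
gripper_width: -0.002
grasp_force: 0.2
time: 22.52
tool_pos: [0.5762, 0.2539, 0.0238]
tool_rot: [0.002, 0.993, 0.115, 0.0]
contact_force: [2.4, -6.9, 0.4]
gripper_width: -0.001
grasp_force: 3.3
tcp [0.5762 0.2539 0.0238] yaw 0.2303 shift [-0.0024  0.0399  0.0002]
```

Contact came exactly where expected (0.040). I push a little firmer, back off, rise, and verify numerically.

```bash
python3 shift.py '[[0,0,-0.002,0,0,0,0],[0,0,0,0,0,0,0]]'; python3 shift.py '[[0,0,0.007,0,0,0,0],[0,0,0,-0.04,0,0,0],[0,0,0.03,-0.04,0,0,0],[0,0,0.03,-0.02,0,0,0],[0,0,0,0,0,0,0]]'
python3 - <<'E'
from look import *
p=camera_params('wrist');i=grab_frame('wrist')
G=np.array([.583,.2145]);u=np.array([-.2284,.9736]);n=np.array([.9736,.2284])
for r in(205,240,270): print('row',r,[f"{c}:{i[r,c].tolist()} {(plane(p,(c,r),.032)[0]-G)@u:.4f}" for c in range(182,222,2)])
for c in(250,350): print('col',c,[f"{r}:{i[r,c].tolist()} {(plane(p,(c,r),.032)[0]-G)@n:.4f}" for r in range(172,206,2)])
E
```

```text
time: 22.78
tool_pos: [0.5762, 0.2541, 0.0237]
tool_rot: [0.003, 0.993, 0.115, -0.0]
contact_force: [1.1, -11.3, 1.1]
gripper_width: -0.004
grasp_force: 5.9
time: 23.4
tool_pos: [0.5926, 0.1916, 0.1266]
tool_rot: [-0.001, 0.994, 0.113, 0.002]
contact_force: [-0.6, -0.1, -0.2]
gripper_width: 0.001
grasp_force: 0.0
row 205 ['182:[117, 221, 179] 0.0610', '184:[90, 200, 253] 0.0597', '186:[81, 196, 255] 0.0584', '188:[131, 199, 255] 0.0571', '190:[254, 221, 210] 0.0558', '192:[255, 234, 0] 0.0545', '194:[255, 231, 0] 0.0532', '196:[254, 184, 0] 0.0519', '198:[218, 117, 0] 0.0506', '200:[211, 111, 0] 0.0493', '202:[212, 113, 0] 0.0480', '204:[212, 113, 0] 0.0467', '206:[240, 138, 0] 0.0455', '208:[254, 176, 0] 0.0442', '210:[255, 226, 0] 0.0429', '212:[255, 231, 0] 0.0416', '214:[255, 232, 0] 0.0403', '216:[255, 231, 0] 0.0390', '218:[255, 230, 0] 0.0377', '220:[255, 229, 0] 0.0364']
row 240 ['182:[173, 165, 105] 0.0637', '184:[125, 220, 148] 0.0624', '186:[115, 221, 180] 0.0611', '188:[86, 197, 253] 0.0597', '190:[68, 188, 255] 0.0584', '192:[138, 190, 255] 0.0571', '194:[255, 216, 192] 
[... 1240 characters left out ...]
.0411', '192:[168, 79, 0] 0.0398', '194:[168, 81, 7] 0.0385', '196:[191, 97, 0] 0.0372', '198:[255, 207, 0] 0.0359', '200:[255, 238, 0] 0.0346', '202:[255, 239, 0] 0.0333', '204:[255, 238, 0] 0.0320']
col 350 ['172:[121, 228, 157] 0.0525', '174:[89, 172, 145] 0.0512', '176:[32, 77, 127] 0.0500', '178:[24, 68, 128] 0.0487', '180:[39, 91, 168] 0.0474', '182:[87, 187, 254] 0.0462', '184:[108, 220, 255] 0.0449', '186:[104, 218, 255] 0.0436', '188:[126, 194, 254] 0.0423', '190:[155, 114, 160] 0.0410', '192:[167, 86, 53] 0.0397', '194:[166, 80, 7] 0.0385', '196:[184, 97, 0] 0.0371', '198:[255, 210, 10] 0.0358', '200:[255, 240, 19] 0.0345', '202:[255, 240, 42] 0.0332', '204:[255, 236, 148] 0.0319']
```

Green, blue and orange back walls lie directly against each other and are parallel. Handing in.

```bash
python3 -c "
from plant import manip, grab_frame, camera_params, job_done
print(job_done())"
```

```text
the job is handed in; nothing more can be done
None
```

The thumbscrew is in the ring box, the blue tray is fully home in the green one, the orange tray is fully home in the blue one, and I handed the job in at about 23.5 s; it returned no verdict.

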